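Spray and hold the hidden bolt of the stand bracket

ROBOT

A 7-joint arm with a two-finger parallel gripper is mounted at the origin on the work surface. World frame = base frame: x ahead of the robot, y to its left, z up, the work surface at z = 0. Lengths are in m, angles in rad, forces in N, time in s.
With the tool pointing down it reaches from about 0.425 to 1.025 m from the base axis. Payload 9.4 kg.
Tool frame: the origin (TCP) lies midway between the tips of the shut fingers; the grasp point (between the pads) lies 19 mm behind it; z points along the fingers, x is the direction in which the jaws open and shut, and the axes are right-handed (so a half turn about z gives the same grasp; the last joint's range is limited). The gripper opens to 85 mm and grips with 20 to 120 N. Pads are 22 mm wide; open, the fingers measure 114 mm over their backs; the gripper's body (76 mm by 85 mm) begins 54 mm behind the grasp point. The pads swing forward as they close: fully open they stand 13 mm farther back than shut.
Start: joints at [1.095, 0.599, -0.003, 1.599, 0.002, 0.943, -0.08], TCP at [0.282, -0.668, 0.231] pointing down, gripper open.
Joint ranges: [-2.57, 2.57], [-0.35, 1.97], [-1.29, 1.29], [0.11, 2.56], [-1.05, 4.19], [0.11, 1.86], [-2.63, 2.63]. Speed limits (rad/s): [2.22, 2.22, 3.01, 3.01, 3.14, 3.14, 3.14].

INTERFACE

Orientations are given as a unit quaternion [w, x, y, z].
In Python, from cell import arm, eoat, optics, ticket gives the robot as it stands. Calls block until the motion is done:
- arm.movep(position, orientation): joint-space move of the TCP to a pose.
- arm.move_linear(position, rot=None, vel=0.15, force_limit=None): straight line of the TCP; rot=None keeps the orientation; vel is the mean speed in m/s. With force_limit (N) it stops when the force on the tool has changed by that much, and returns True; else False.
- arm.move_joints(angles): joint-space move.
- eoat.gripper_to(opening): opening from 0.0 (shut) to 1.0 (fully open); the grip force is fixed at half the most; returns when the fingers have stopped.
- arm.wait(seconds).
- arm.ik(position, orientation): joint angles nearest the present ones, or None.
- arm.state(): the state.
- optics.grab_frame(name): name is "side" or "top" or "wrist"; returns a dict with "pixels" (384x512x3 uint8, blue, green, red), "z_map" (384x512 float32, m along the optical axis (not along the pixel's ray), 0 where there is no reading), "fx", "fy", "cx", "cy" (pixels), "world_to_cam" (4x4, takes a point from world to camera coordinates); the wrist camera has in their place "tool_from_camera" (4x4, takes a point from camera to tool coordinates, whose origin is the TCP and whose axes are the tool frame's). Camera axes: x right, y down, z forward; pixel columns grow to the right and rows downward; lengths in m; the calibration is good to about 2 mm. A picture is of the moment at which its call begins: read the wrist's pose just before it.
A pose or a line that the arm cannot do raises arm.PlanningError and nothing moves.
- ticket.job_done(): hands the job in, once; it reports no verdict.
The state is a dict: "time_s": time; "qpos": joint angles; "qvel": joint speeds; "tau": joint torques, N m; "tool_pos": TCP position; "orientation": TCP orientation; "wrist_force": force on the tool from outside, world axes, zero at the start; "moment": the same for the moment, N m; "finger_gap": opening from 0.0 (shut) to 1.0 (fully open).
Only numpy, scipy, OpenCV 4.12 (cv2) and the standard library are available. Lean on these libraries where they do the work, as an engineer would, in place of code of your own. Each camera call takes 0.05 s, during which the arm holds its last target.

TASK

Free the tight bolt: take the spray wand from its blue holder, point its nozzle from a few centimetres away at the red washer down in the gap of the grey bracket, hold it steady there for two seconds, then stand the wand upright in its holder again and let go. Then reach down into the gap, grip the flat brass bolt head between the fingers and turn it upright, so that the spanner on the other side is level, and finish while still holding it firmly like that, so the bolt cannot turn. Leave the green jar and the brown vial where they stand.

Things in the scene. Friction and masses are not known exactly. Their poses are not given: they have to be found in the camera images.
- bracket: Grey steel bracket, fixed. Origin: centre of its underside. Base 150 (x) x 140 (y) x 8 mm; on it two upright plates 110 mm wide (y), 8 mm thick, tops 128 mm above the table, with a gap of 52 mm between them (x -26 to +26 mm), open at the top and both ends (y). Yaw within 0.35 rad. The bolt lies along its x axis, 100 mm above the table, through the +x plate
- washer_top (a point): Top of the rim of the fixed red washer (26 mm across, 5 mm thick) round the bolt on the inner face of the bracket's +x plate, in the gap: at x = 23.5, y = 0, z = 113 mm in the bracket's frame. The wand is aimed at it
- bolt_head: Flat brass bolt head (a tab) in the middle of the gap, seen from above only. Origin: its centre, at x = 0, y = 0, z = 100 mm in the bracket's frame. Upright it is 16 mm long (x, along the bolt), 12 mm thick (y), 36 mm tall (z), its top 10 mm below the plates' tops. It turns about its x axis. A 10 mm shank joins it to the washer (+x)
- bolt (a joint): Turning (rad) of bolt, head, nut and spanner as one piece. 0: head upright, broad faces to the bracket's +y and -y, spanner level; positive: spanner drooping, head's top leaning to the bracket's +y. Left alone the spanner's weight holds it at about 0.18 to 0.35 against a spring (under 0.2 N m to bring it to 0). Fingers closing on the head along the bracket's y square it up
- spanner_end (a point): Far end of the dark steel spanner (16 mm wide, 7 mm thick) that sits on the brass nut outside the bracket's +x plate and points to the bracket's +y: at x = 41, y = 115 mm from the bolt's axis when level
- holder: Blue plastic holder, fixed, left or right of the bracket: foot 80 x 80 x 8 mm and an upright tube, 40 mm outside and 22 mm inside diameter, its top 70 mm and the floor of its bore 10 mm above the table. Origin: centre of its underside
- holder_mouth (a point): Centre of the top of the holder's tube, 70 mm above the table
- wand: Spray wand, 153 mm long, about 100 g, upright in the holder, collar on the tube's rim, tip 10 mm above the table. Origin: nozzle tip, at the bottom; z up along its axis; it sprays along -z. From the tip: red lance 8 mm across up to 60 mm; red collar 38 mm across from 60 to 66 mm; white round grip 30 mm across from 66 to 141 mm; red cap above
- wand_tip (a point): The nozzle tip, same point and axes as the wand
- jar: Green glass jar, 60 mm across, 85 mm tall, loose; stands on the other side of the bracket from the holder. Leave alone. Origin: centre of its underside
- vial: Small brown vial, 26 mm across, 50 mm tall, loose, to the right of the bracket. Leave alone. Origin: centre of its underside

How it is judged:
By the outcome, as a careful person would: the job done as asked, in the order asked, and still so for the second after the job is handed in, while the arm keeps its last pose, push and grip.
It also fails if it takes over 61 s, if anything falls off the work surface, if the arm or the gripper's body presses on something with over 40 N, if the wrist force passes 120 N, or if a joint passes its speed limit or range.

## Working session

There is one attempt and no reset: what is moved stays moved. The work goes in short steps, each a Python script; the robot and the scene stay as the last script left them, time stands still between calls to the robot, and variables do not carry over. Pictures are saved under pics/ and viewed, and the job is handed in when it is done.

```bash
mkdir -p pics; ls; python3 - <<'E'
from cell import arm, eoat, optics, ticket
import cv2
s=arm.state(); print(s)
for n in ["side","top","wrist"]:
    f=optics.grab_frame(n); cv2.imwrite(f"pics/{n}0.png",f["pixels"])
    print(n,f["fx"],f["fy"],f["cx"],f["cy"],f.get("world_to_cam",f.get("tool_from_camera")).tolist())
E
```

```text
pics
{'time_s': 0.0, 'qpos': array([ 1.09527403,  0.60011968, -0.00251978,  1.60015109,  0.00179719,
        0.94288624, -0.07981476]), 'qvel': array([-0.00098412,  0.00040535, -0.00033432, -0.00118986,  0.00118474,
        0.00085323, -0.00157387]), 'tau': array([-1.09387131e-04, -7.76464176e+01,  1.56523135e+00, -2.58016241e+01,
        1.23742683e-02,  8.96811340e-03, -7.55128269e-06]), 'tool_pos': array([ 0.28132679, -0.66767181,  0.23041365]), 'orientation': array([-3.65686050e-04,  8.33172686e-01, -5.53012355e-01, -6.90333986e-04]), 'wrist_force': array([ 0.11518995, -0.51129651, -0.27724109]), 'moment': array([-0.00966679,  0.03102909,  0.00196405]), 'finger_gap': 0.9963933555502971}
side 486.5392341790805 486.5392341790805 257.5008181179585 197.03911592760457 [[0.993511605068493, -0.11345777802804043, 0.007875480884815272, -0.543462419888214], [-0.05919675157889379, -0.5750075698220337, -0.8160037005123603, 0.12992639816642843], [0.09711042784754846, 0.8102429433523622, -0.5779930255210414, 1.1221968677023613], [0.0, 0.0, 0.0, 1.0]]
top 400.0101482789444 400.0101482789444 254.10968994525555 189.00575187948354 [[-0.13513287804049312, -0.9908067000436279, 0.006417820591861571, 0.06413116953365161], [-0.9694954343971522, 0.13088394100458087, -0.20723898443629318, 0.5678891745956698], [0.2044937846379933, -0.03422684817165509, -0.9782692956996373, 0.8228069738064692], [0.0, 0.0, 0.0, 1.0]]
wrist 284.7663631703006 284.7663631703006 253.99762173718855 192.20374259045096 [[0.9999995799203412, 9.238066876550912e-05, -0.00091193473024351, 0.0007396996935070677], [0.00018227895414084125, 0.9549942750357687, 0.29662417538577013, -0.07508930965678091], [0.0008982947862831312, -0.2966242170064968, 0.9549938570230481, -0.14069920006394518], [0.0, 0.0, 0.0, 1.0]]
```

View pics/side0.png

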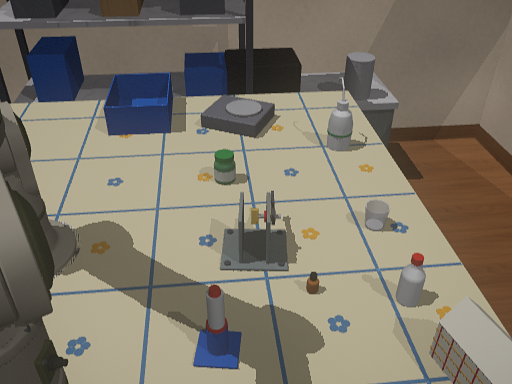

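View pics/top0.png

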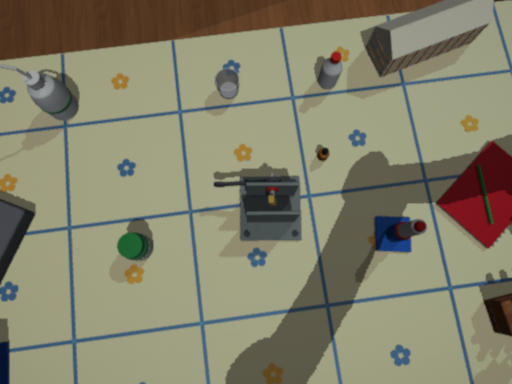

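```bash
cat > h.py <<'E'
from cell import arm, eoat, optics, ticket
import cv2, numpy as np
from scipy.spatial.transform import Rotation as R
def cloud(f, T=None):
    z=f["z_map"]; v,u=np.indices(z.shape)
    P=np.stack([(u-f["cx"])/f["fx"]*z,(v-f["cy"])/f["fy"]*z,z],-1)
    if T is None: T=np.linalg.inv(f["world_to_cam"])
    W=P@T[:3,:3].T+T[:3,3]; W[z==0]=np.nan
    return W
def ray(f,u,v,h,T=None):
    if T is None: T=np.linalg.inv(f["world_to_cam"])
    d=T[:3,:3]@np.array([(u-f["cx"])/f["fx"],(v-f["cy"])/f["fy"],1.]); o=T[:3,3]
    return o+d*(h-o[2])/d[2]
def proj(f,p,T=None):
    W=f["world_to_cam"] if T is None else np.linalg.inv(T)
    c=W[:3,:3]@np.asarray(p)+W[:3,3]
    return np.array([f["fx"]*c[0]/c[2]+f["cx"],f["fy"]*c[1]/c[2]+f["cy"]])
def quat(r): q=r.as_quat(); return np.array([q[3],q[0],q[1],q[2]])
def rot(q): return R.from_quat([q[1],q[2],q[3],q[0]])
def toolT():
    s=arm.state(); T=np.eye(4); T[:3,:3]=rot(s["orientation"]).as_matrix(); T[:3,3]=s["tool_pos"]; return T
E
python3 - <<'E'
from h import *
for n,box in [("top",(210,150,330,250)),("side",(180,170,320,300))]:
    f=optics.grab_frame(n); W=cloud(f); np.save(f"pics/{n}_W.npy",W)
    x0,y0,x1,y1=box; c=f["pixels"][y0:y1,x0:x1]
    cv2.imwrite(f"pics/{n}_br.png",cv2.resize(c,None,fx=5,fy=5,interpolation=cv2.INTER_NEAREST))
    Z=W[...,2]
    # table check
    print(n,"table z med",np.nanmedian(Z[100:300,100:400]))
    sub=W[y0:y1,x0:x1].reshape(-1,3)
    for lo,hi in [(0.12,0.136),(0.004,0.014)]:
        m=(sub[:,2]>lo)&(sub[:,2]<hi); p=sub[m]
        r=cv2.minAreaRect(p[:,:2].astype(np.float32)*1000); print(lo,m.sum(),r, cv2.boxPoints(r).round(1).tolist())
E
```

```text
top table z med -0.0004778440800007888
0.12 482 ((535.90234375, -45.63136291503906), (108.71673583984375, 73.6728744506836), 82.7706069946289) [[492.5, -94.9000015258789], [565.5999755859375, -104.19999694824219], [579.2999877929688, 3.700000047683716], [506.20001220703125, 12.899999618530273]]
0.004 2302 ((554.481689453125, -58.881072998046875), (252.09754943847656, 215.5477294921875), 78.91141510009766) [[424.5, -161.8000030517578], [636.0, -203.3000030517578], [684.5, 44.099998474121094], [473.0, 85.5]]
side table z med 0.0015431528997674748
0.12 242 ((538.0835571289062, -48.349510192871094), (111.7115707397461, 77.0201416015625), 82.53533172607422) [[492.6000061035156, -98.69999694824219], [569.0, -108.69999694824219], [583.5, 2.0], [507.20001220703125, 12.0]]
0.004 2822 ((535.169189453125, 51.15838623046875), (498.9625244140625, 390.28607177734375), 84.34925079345703) [[316.3999938964844, -177.89999389648438], [704.7999877929688, -216.3000030517578], [753.9000244140625, 280.20001220703125], [365.5, 318.6000061035156]]
```

```bash
python3 - <<'E'
import cv2
for n,box in [("top",(360,200,450,265)),("side",(170,270,260,384))]:
    im=cv2.imread(f"pics/{n}0.png"); x0,y0,x1,y1=box
    cv2.imwrite(f"pics/{n}_h.png",cv2.resize(im[y0:y1,x0:x1],None,fx=5,fy=5,interpolation=cv2.INTER_NEAREST))
E
```

```text
(no output)
```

View pics/top_br.png

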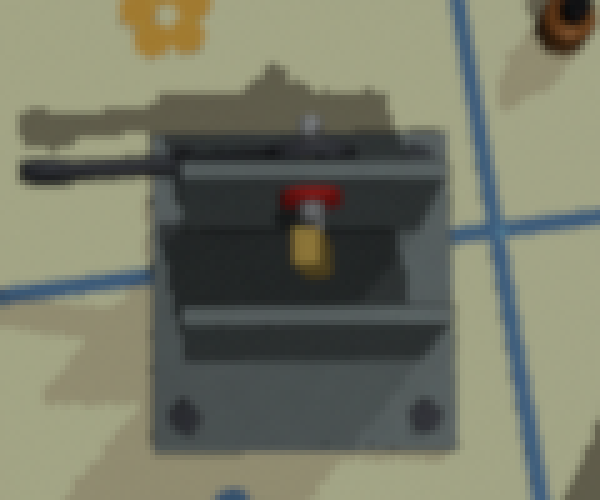

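View pics/side_br.png

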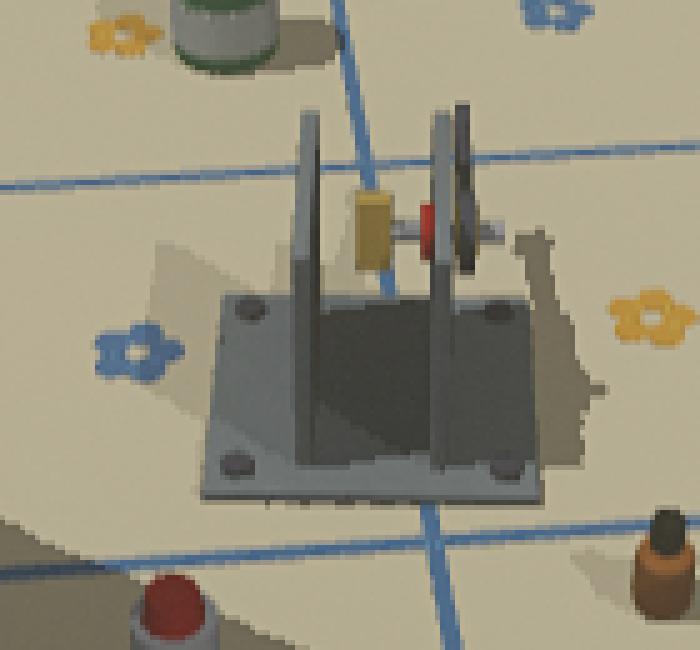

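View pics/top_h.png

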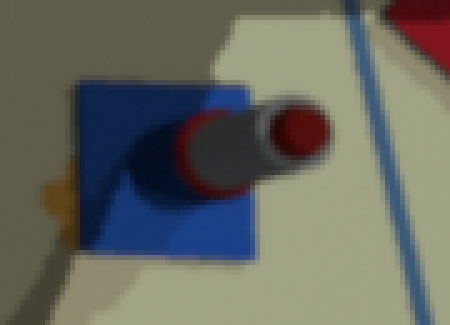

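View pics/side_h.png

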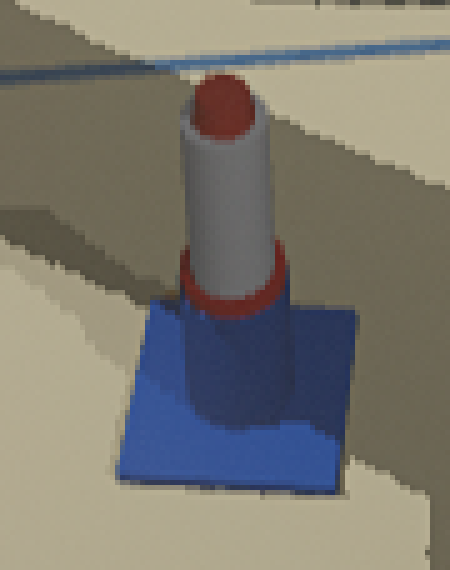

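```bash
python3 - <<'E'
from h import *
for n in ["top","side"]:
    f=optics.grab_frame(n); W=cloud(f); im=f["pixels"].astype(int)
    hsv=cv2.cvtColor(f["pixels"],cv2.COLOR_BGR2HSV)
    roi=np.zeros(hsv.shape[:2],bool)
    x0,y0,x1,y1=(360,195,450,270) if n=="top" else (170,270,260,384)
    roi[y0:y1,x0:x1]=1
    blue=roi&(hsv[...,0]>100)&(hsv[...,0]<130)&(hsv[...,1]>150)
    foot=blue&(W[...,2]<0.015)
    c,_=cv2.findContours(blue.astype(np.uint8),cv2.RETR_EXTERNAL,cv2.CHAIN_APPROX_NONE)
    c=max(c,key=cv2.contourArea)[:,0]
    p=W[foot]; r=cv2.minAreaRect((p[:,:2]*1000).astype(np.float32)); print(n,"foot",r,foot.sum(),np.median(p[:,2]))
    red=roi&((hsv[...,0]<8)|(hsv[...,0]>172))&(hsv[...,1]>140)
    cap=red&(W[...,2]>0.145); p=W[cap]; print("cap",cap.sum(),np.nanmedian(p,0),p.max(0)); v,u=np.nonzero(cap); print("cap px",u.mean(),v.mean(), ray(f,u.mean(),v.mean(),0.161))
    # grip: circle fit on cloud
    g=roi&(W[...,2]>0.085)&(W[...,2]<0.145)&~red; p=W[g][:,:2]
    p=p[np.linalg.norm(p-np.median(p,0),axis=1)<0.03]
    A=np.c_[2*p,np.ones(len(p))]; s=np.linalg.lstsq(A,(p**2).sum(1),rcond=None)[0]; print("grip circ",s[:2],np.sqrt(s[2]+s[0]**2+s[1]**2),len(p))
    tu=W[roi&(W[...,2]>0.02)&(W[...,2]<0.065)&blue][:,:2]
    A=np.c_[2*tu,np.ones(len(tu))]; s=np.linalg.lstsq(A,(tu**2).sum(1),rcond=None)[0]; print("tube circ",s[:2],np.sqrt(s[2]+s[0]**2+s[1]**2),len(tu))
    for nm,lo,hi in [("jar",(35,85),0.03)]:
        pass
rt=lambda yaw,t: None
# ik feasibility
yaw=-0.126
def down(yaw,tilt=0):
    Rb=R.from_euler('z',yaw)
    M=np.array([[0,-1,0],[-1,0,0],[0,0,-1]]).T.astype(float) # cols: x_t=(0,-1,0), y_t=(-1,0,0), z=(0,0,-1)
    return Rb*R.from_euler('y',-tilt)*R.from_matrix(M)
for t in [0,.3,.5]:
    print(t,down(yaw,t).as_matrix()[:,2].round(2), arm.ik([0.45,-0.04,0.27],quat(down(yaw,t))))
E
```

```text
top foot ((437.1166076660156, -314.2054138183594), (76.8730239868164, 76.41703796386719), 80.33444213867188) 715 0.007571801155947244
cap 78 [ 0.43618837 -0.31221862  0.1619959 ] [ 0.44459867 -0.30593428  0.16540222]
cap px 419.3974358974359 225.94871794871796 [ 0.43621121 -0.31285225  0.161     ]
grip circ [ 0.4356892  -0.31609096] 0.01468457783719497 169
tube circ [ 0.4356284  -0.31640125] 0.019617128097820173 123
side foot ((436.05596923828125, -317.82623291015625), (79.50537109375, 79.15597534179688), 79.62260437011719) 679 0.008826328032224717
cap 118 [ 0.43642794 -0.32163695  0.16267894] [ 0.44609541 -0.30853911  0.16672275]
cap px 214.25423728813558 290.85593220338984 [ 0.4365273  -0.31987882  0.161     ]
grip circ [ 0.43632008 -0.31787197] 0.014136646829159247 410
tube circ [0. 0.] 0.0 0
0 [ 0. -0. -1.] [ 0.0404253   0.22248727 -0.09401809  2.14983615  0.0297482   0.7704411
 -1.76943532]
0.3 [ 0.29 -0.04 -0.96] [ 0.24267783  0.13048009 -0.36097193  2.33320249  0.29219352  0.408775
 -2.05788845]
0.5 [ 0.48 -0.06 -0.88] [-0.51676762  0.07137876  0.43124446  2.51076199  0.7753103   0.10721744
 -2.54443198]
```

```bash
cat >> h.py <<'E'
def down(yaw,tilt=0):
    M=np.array([[0,1,0],[1,0,0],[0,0,-1]],float).T
    return R.from_euler('z',yaw)*R.from_euler('y',-tilt)*R.from_matrix(M)
E
python3 - <<'E'
from h import *
yaw=-0.126
t=np.array([0.536,-0.046,0])+R.from_euler('z',yaw).apply([0.0235,0,0.113])
for tl in [0.2,0.3,0.4,.5]:
    for dy in [-.5,-0.25,0,.25,.5]:
        r=down(yaw,tl)*R.from_euler('z',dy); z=r.as_matrix()[:,2]
        q=arm.ik(t-0.135*z,quat(r)); print(tl,dy,None if q is None else q.round(2))
t0=arm.state()["time_s"]
arm.movep([0.536,-0.046,0.27],quat(down(yaw)))
print(arm.state()["time_s"]-t0, arm.state()["tool_pos"],arm.state()["qpos"].round(2))
T=toolT(); f=optics.grab_frame("wrist"); import pickle; pickle.dump((T,f),open("w1.pkl","wb"))
cv2.imwrite("pics/w1.png",f["pixels"])
E
```

```text
0.2 -0.5 [ 0.59  0.39 -0.83  2.12  0.6   0.64  1.31]
0.2 -0.25 [ 0.55  0.37 -0.77  2.13  0.55  0.62  1.1 ]
0.2 0 [ 0.51  0.36 -0.71  2.13  0.52  0.6   0.89]
0.2 0.25 [ 0.46  0.35 -0.65  2.13  0.48  0.59  0.68]
0.2 0.5 [ 0.42  0.33 -0.59  2.13  0.44  0.58  0.46]
0.3 -0.5 [ 0.52  0.32 -0.73  2.23  0.69  0.47  1.2 ]
0.3 -0.25 [ 0.48  0.31 -0.67  2.23  0.65  0.45  0.99]
0.3 0 [ 0.44  0.3  -0.62  2.23  0.62  0.44  0.78]
0.3 0.25 [ 0.4   0.29 -0.57  2.23  0.58  0.43  0.56]
0.3 0.5 [ 0.36  0.28 -0.52  2.24  0.55  0.42  0.35]
0.4 -0.5 [ 0.31  0.25 -0.47  2.34  0.87  0.28  1.01]
0.4 -0.25 [ 0.34  0.26 -0.51  2.34  0.89  0.29  0.74]
0.4 0 [ 0.3   0.25 -0.46  2.34  0.86  0.27  0.51]
0.4 0.25 [ 0.22  0.24 -0.37  2.34  0.8   0.25  0.33]
0.4 0.5 [ 0.14  0.24 -0.26  2.35  0.72  0.23  0.16]
0.5 -0.5 [-0.07  0.22 -0.04  2.46  1.82  0.12  0.04]
0.5 -0.25 [-0.01  0.22 -0.11  2.46  1.77  0.14 -0.16]
0.5 0 [-0.07  0.22 -0.04  2.46  1.82  0.12 -0.46]
0.5 0.25 [ 0.75  0.38 -1.09  2.42  1.53  0.5  -0.43]
0.5 0.5 [-0.06  0.22 -0.06  2.46  1.81  0.13 -0.94]
2.3916999999999997 [ 0.53607637 -0.04698822  0.26979253] [ 0.55  0.42 -0.79  1.95  0.38  0.92  1.02]
```

View pics/w1.png

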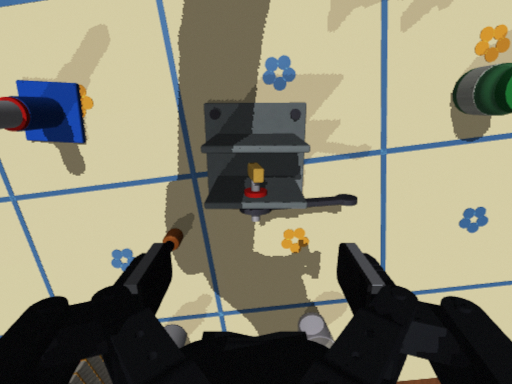

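```bash
python3 - <<'E'
from h import *; import pickle
T,f=pickle.load(open("w1.pkl","rb")); X=T@f["tool_from_camera"]
W=cloud(f,X); Z=W[...,2]
roi=np.zeros(Z.shape,bool); roi[90:225,195:320]=1
print("table",np.nanmedian(Z[20:80,180:250]))
m=roi&(Z>0.118)&(Z<0.136); 
n,lab,st,ce=cv2.connectedComponentsWithStats(m.astype(np.uint8)); print(st[1:].tolist())
big=[i for i in range(1,n) if st[i,4]>60]
mm=np.isin(lab,big); p=W[mm]; print(np.median(p[:,2]))
r=cv2.minAreaRect((p[:,:2]*1000).astype(np.float32)); print(r)
for i in big:
    q=W[lab==i]; r1=cv2.minAreaRect((q[:,:2]*1000).astype(np.float32)); print(i,r1,np.median(q,0)); vx=cv2.fitLine((q[:,:2]*1000).astype(np.float32),cv2.DIST_L2,0,.01,.01).ravel(); print("yaw",-np.arctan(vx[0]/vx[1]))
# base
h=roi&(Z>0.004)&(Z<0.014)
hsv=cv2.cvtColor(f["pixels"],cv2.COLOR_BGR2HSV); g=h&(hsv[...,1]<60)
q=W[g]; print("base",cv2.minAreaRect((q[:,:2]*1000).astype(np.float32)))
y=roi&(hsv[...,0]>12)&(hsv[...,0]<28)&(hsv[...,1]>130)&(Z>0.09); q=W[y]; print("head",y.sum(),np.median(q,0),q.min(0),q.max(0))
rd=roi&((hsv[...,0]<8)|(hsv[...,0]>172))&(hsv[...,1]>140)&(Z>0.06); q=W[rd]; print("washer",rd.sum(),np.median(q,0),q.max(0),q[np.argmax(q[:,2])])
b=(hsv[...,0]>100)&(hsv[...,0]<130)&(hsv[...,1]>150)&(Z>0.003)&(Z<.014); b[:,120:]=0; b[:60]=0; q=W[b]; print("foot",cv2.minAreaRect((q[:,:2]*1000).astype(np.float32)))
jr=(hsv[...,0]>40)&(hsv[...,0]<85)&(hsv[...,1]>100);jr[:,:430]=0;q=W[jr]; print("jar",np.nanmedian(q,0))
v=np.nanmax(np.where(np.indices(Z.shape)[0]<240,Z,0)); print(v)
E
```

```text
table -0.0018264383168586917
[[200, 144, 110, 10, 925], [254, 171, 1, 1, 1], [204, 200, 103, 9, 907], [255, 215, 1, 1, 1]]
0.125727073353648
((532.794921875, -46.703487396240234), (109.70540618896484, 67.5469741821289), 82.80225372314453)
1 ((503.1288146972656, -43.009281158447266), (109.62391662597656, 8.421699523925781), 83.44869232177734) [ 0.50284309 -0.04158596  0.1258185 ]
yaw -0.12046405
3 ((562.3403930664062, -50.05037307739258), (108.94378662109375, 8.065677642822266), 82.7914047241211) [ 0.56165646 -0.0497079   0.12566388]
yaw -0.12626094
base ((522.2918090820312, -45.38237762451172), (139.8045654296875, 126.56233978271484), 82.6523208618164)
head 253 [ 0.53093873 -0.04528479  0.11446212] [ 0.5244664  -0.05483524  0.09051729] [ 0.54139751 -0.03714398  0.11831014]
washer 175 [ 0.555259   -0.04909993  0.10638758] [ 0.56069387 -0.03646358  0.11349828] [ 0.55385383 -0.05118011  0.11349828]
foot ((435.6360168457031, -315.63922119140625), (78.93254089355469, 78.82743835449219), 79.9598388671875)
jar [0.48155896 0.23612447 0.06045331]
0.1287542006603022
```

```bash
python3 - <<'E'
from h import *
for n,box in [("top",(210,150,330,250)),("side",(180,170,320,300))]:
    W=np.load(f"pics/{n}_W.npy"); Z=W[...,2]; roi=np.zeros(Z.shape,bool); x0,y0,x1,y1=box; roi[y0:y1,x0:x1]=1
    m=roi&(Z>0.122)&(Z<0.134); q=W[m]
    b=R.from_euler('z',0.126).apply(q-[0.534,-0.0465,0])
    for s in (-1,1):
        k=b[(b[:,0]*s>22)] if 0 else b[b[:,0]*s>0.015]
        print(n,s,len(k),np.percentile(k[:,0]*1000,[5,50,95]).round(1),np.percentile(k[:,1]*1000,[2,50,98]).round(1),np.median(k[:,2]))
    w=roi
E
```

```text
top -1 232 [-34.8 -31.3 -27.1] [-51.   -2.8  53.4] 0.12679528612191387
top 1 229 [25.  28.3 32.8] [-51.   -2.   53.1] 0.12665634969794437
side -1 124 [-33.6 -30.  -26.3] [-56.   -7.9  50.9] 0.1285949769734418
side 1 110 [27.2 29.6 33.7] [-55.5 -16.1  51.1] 0.12872935115438677
```

```bash
python3 - <<'E'
from h import *
r=quat(down(-0.125)); t0=arm.state()["time_s"]
H=[0.4358,-0.3163]
arm.movep(H+[0.21],r); print(arm.state()["time_s"])
arm.move_linear(H+[0.105],vel=0.12,force_limit=12)
print(arm.state()["time_s"],arm.state()["tool_pos"],arm.state()["wrist_force"])
eoat.gripper_to(0.0)
s=arm.state();print(s["time_s"],s["tool_pos"],s["wrist_force"],s["moment"],s["finger_gap"])
for n in ["side","wrist"]:
    cv2.imwrite(f"pics/{n}_g.png",optics.grab_frame(n)["pixels"])
E
```

```text
3.925
4.95 [ 0.43629931 -0.31630564  0.10556789] [ 0.21298394 -0.32378898 -0.36465594]
5.5083 [ 0.43588227 -0.31643321  0.10538516] [-0.43840607  0.24748278  5.63583438] [-0.02618301  0.2508123  -0.0297576 ] 0.3355165420355075
```

View pics/side_g.png

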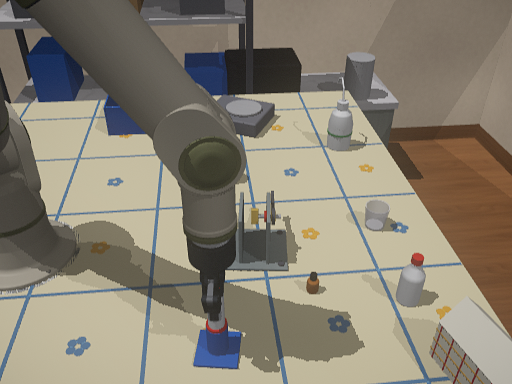

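View pics/wrist_g.png

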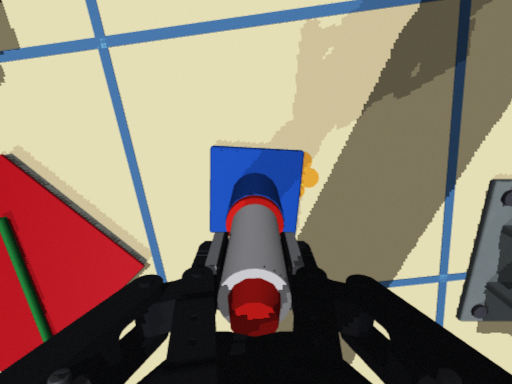

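```bash
python3 - <<'E'
from h import *; import pickle
s=arm.state(); arm.move_linear([*s["tool_pos"][:2],0.275],vel=0.17)
yaw=-0.125; B=np.array([0.533,-0.0466,0]); Rb=R.from_euler('z',yaw)
tgt=B+Rb.apply([0.0235,0,0.113])
r=down(yaw,0.3); z=r.as_matrix()[:,2]
P=tgt-(0.0954+0.075)*z; print(P,z)
arm.movep(P,quat(r))
s=arm.state();print(s["time_s"],s["tool_pos"],s["wrist_force"],s["finger_gap"],s["qpos"].round(2))
d={"T":toolT()}
for n in ["wrist","side","top"]:
    d[n]=optics.grab_frame(n); cv2.imwrite(f"pics/{n}_a.png",d[n]["pixels"])
pickle.dump(d,open("a.pkl","wb"))
tip=d["T"][:3,3]+0.0954*d["T"][:3,2]
for n in ["side","top"]: print(n,"tip",proj(d[n],tip),"tgt",proj(d[n],tgt),"collar",proj(d[n],tip-0.063*d["T"][:3,2]))
X=d["T"]@d["wrist"]["tool_from_camera"]; print(proj(d["wrist"],tip,X),proj(d["wrist"],tgt,X))
E
python3 - <<'E'
import cv2
for n,(u,v) in {"side":(265,195),"top":(270,190)}.items():
    im=cv2.imread(f"pics/{n}_a.png")[v-70:v+50,u-80:u+80]; cv2.imwrite(f"pics/{n}_az.png",cv2.resize(im,None,fx=5,fy=5,interpolation=cv2.INTER_CUBIC))
E
```

```text
[ 0.5063529  -0.04325166  0.27578934] [ 0.29321446 -0.0368439  -0.95533649]
7.85 [ 0.50642952 -0.04427313  0.27547204] [-0.61088488 -0.30476334 -1.09347683] 0.33968060779951215 [ 0.57  0.25 -0.75  2.21  0.52  0.52  0.87]
side tip [254.78391131 185.41292109] tgt [264.65916266 212.15446113] collar [245.83947253 160.83266547]
top tip [275.62308524 191.88664012] tgt [272.83832256 188.34950403] collar [277.8872526  195.43712344]
[254.96782454 195.7632172 ] [255.70773059 175.30882686]
```

View pics/side_az.png

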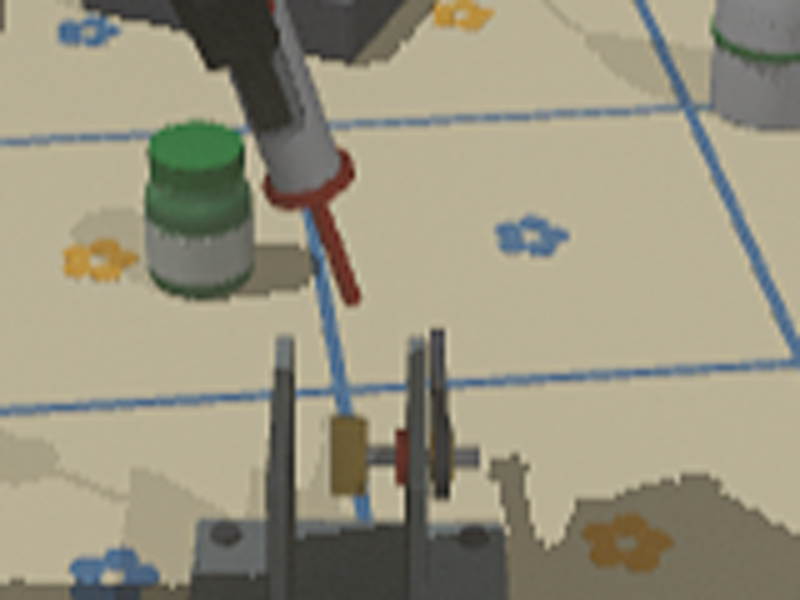

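View pics/top_az.png

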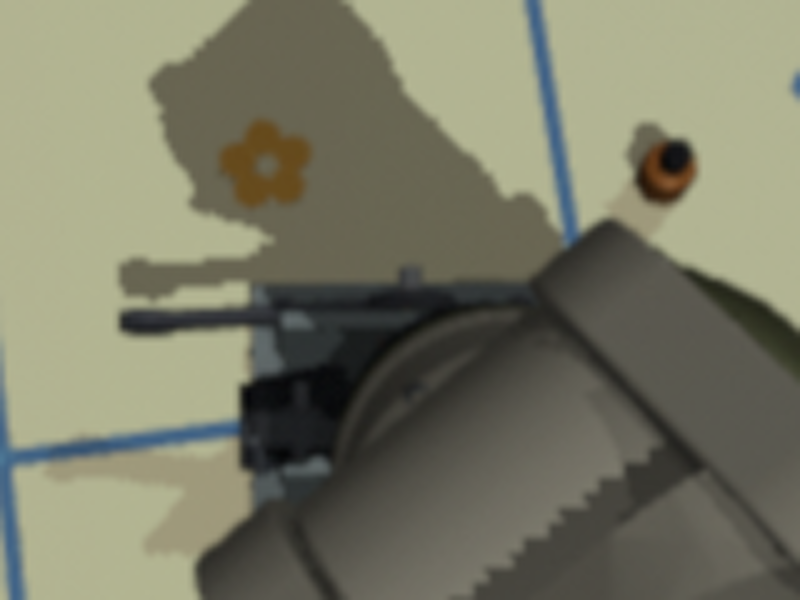

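View pics/wrist_a.png

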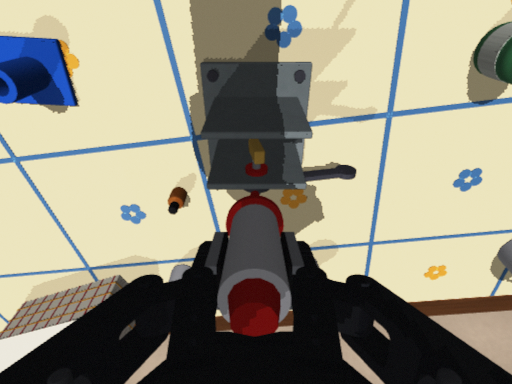

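```bash
python3 - <<'E'
from h import *; import pickle
d=pickle.load(open("a.pkl","rb"))
f=d["side"]; hsv=cv2.cvtColor(f["pixels"],cv2.COLOR_BGR2HSV)
red=((hsv[...,0]<8)|(hsv[...,0]>170))&(hsv[...,1]>110)
m=red.copy(); m[:168]=0; m[188:]=0; m[:,:240]=0; m[:,270:]=0
v,u=np.nonzero(m); c=[(vv,u[v==vv].mean(),(v==vv).sum()) for vv in np.unique(v)]; print(c)
a=np.array(c)[1:-1]; p=np.polyfit(a[:,0],a[:,1],1); print("slope",p[0])
T=d["T"]; z=T[:3,2]; tip=T[:3,3]+.0954*z
A=proj(f,tip-.05*z);Bp=proj(f,tip); print("pred slope",(Bp-A)[0]/(Bp-A)[1],"u at v",[A[0],A[1]],np.polyval(p,[A[1],Bp[1]]),Bp)
m=red.copy(); m[:200]=0; m[225:]=0;m[:,:255]=0;m[:,275:]=0
v,u=np.nonzero(m); print("washer",u.min(),u.max(),v.min(),v.max(),u.mean(),v.mean())
yaw=-0.125; B=np.array([0.533,-0.0466,0]); Rb=R.from_euler('z',yaw)
for n,F,X in [("side",f,None),("wrist",d["wrist"],T@d["wrist"]["tool_from_camera"])]:
    print(n,[proj(F,B+Rb.apply(q),X).round(1).tolist() for q in ([.021,0,.113],[.0235,0,.113],[.026,0,.113],[.021,0,.087],[.021,.013,.1],[.021,-.013,.1])])
f=d["wrist"]; hsv=cv2.cvtColor(f["pixels"],cv2.COLOR_BGR2HSV)
red=((hsv[...,0]<8)|(hsv[...,0]>170))&(hsv[...,1]>110); red[:140]=0; red[185:]=0; red[:,:230]=0; red[:,290:]=0
v,u=np.nonzero(red); print("washer w",u.min(),u.max(),v.min(),v.max(),u.mean(),v.mean())
E
```

```text
[(np.int64(168), np.float64(249.0), np.int64(3)), (np.int64(169), np.float64(250.0), np.int64(3)), (np.int64(170), np.float64(250.0), np.int64(3)), (np.int64(171), np.float64(250.5), np.int64(2)), (np.int64(172), np.float64(250.5), np.int64(4)), (np.int64(173), np.float64(251.0), np.int64(3)), (np.int64(174), np.float64(251.0), np.int64(3)), (np.int64(175), np.float64(252.0), np.int64(3)), (np.int64(176), np.float64(252.0), np.int64(3)), (np.int64(177), np.float64(252.0), np.int64(3)), (np.int64(178), np.float64(253.0), np.int64(3)), (np.int64(179), np.float64(253.0), np.int64(3)), (np.int64(180), np.float64(253.5), np.int64(4)), (np.int64(181), np.float64(254.0), np.int64(3)), (np.int64(182), np.float64(254.0), np.int64(3)), (np.int64(183), np.float64(254.5), np.int64(4)), (np.int64(184), np.float64(255.0), np.int64(3)), (np.int64(185), np.float64(255.0), np.int64(3))]
slope 0.3441176470588256
pred slope 0.36388713437446196 u at v [np.float64(247.73587538378658), np.float64(166.04417936048793)] [248.6519676  255.31709343] [254.78391131 185.41292109]
washer 264 266 211 221 264.76 215.68
side [[263.5, 212.1], [264.7, 212.2], [265.8, 212.2], [263.3, 221.4], [263.4, 213.3], [263.4, 220.4]]
wrist [[255.7, 173.4], [255.7, 175.3], [255.7, 177.2], [255.6, 162.3], [266.9, 167.6], [244.4, 167.7]]
washer w 245 267 163 176 255.9070796460177 170.23893805309734
```

```bash
python3 - <<'E'
from h import *; import pickle
yaw=-0.125; B=np.array([0.533,-0.0466,0]); Rb=R.from_euler('z',yaw)
tgt=B+Rb.apply([0.0235,0,0.113]); r=down(yaw,0.3); z=r.as_matrix()[:,2]
P=tgt-(0.0954+0.038)*z
arm.move_linear(P,rot=quat(r),vel=0.08); arm.wait(.2)
s=arm.state(); e=P-s["tool_pos"]; print(s["time_s"],e)
arm.move_linear(P+e,rot=quat(r),vel=0.05); arm.wait(.2)
T=toolT(); s=arm.state(); print(s["time_s"],P-s["tool_pos"])
tip=T[:3,3]+.0954*T[:3,2]; w=tgt-tip; dd=w@T[:3,2]; print("dist",dd,"miss mm",1000*(w-dd*T[:3,2]))
arm.wait(2.6); 
f=optics.grab_frame("side"); cv2.imwrite("pics/side_s.png",f["pixels"]); im=f["pixels"][150:240,215:315]; cv2.imwrite("pics/side_sz.png",cv2.resize(im,None,fx=6,fy=6,interpolation=cv2.INTER_CUBIC))
print(arm.state()["time_s"])
E
```

```text
8.8167 [-0.00010952  0.00011848 -0.00049822]
9.2667 [ 9.96424517e-05 -1.30821155e-04  4.62042435e-04]
dist 0.037592642063734825 miss mm [ 0.21281251 -0.14559326  0.07094386]
11.9167
```

View pics/side_sz.png

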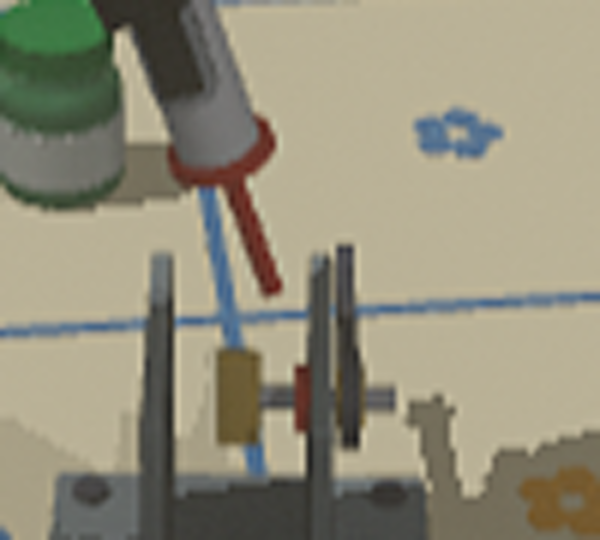

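```bash
python3 - <<'E'
from h import *
yaw=-0.125
s=arm.state(); T=toolT(); arm.move_linear(s["tool_pos"]-0.06*T[:3,2],vel=0.15)
H=np.array([0.4359,-0.3164]); r=quat(down(yaw))
arm.movep([*H,0.275],r); arm.wait(.2)
s=arm.state(); print(s["time_s"],s["tool_pos"])
f=optics.grab_frame("side"); T=toolT(); tip=T[:3,3]+.0954*T[:3,2]; print("tip",tip,proj(f,tip),"mouth",proj(f,[*H,.07]))
im=f["pixels"][240:384,150:300]; cv2.imwrite("pics/side_b.png",cv2.resize(im,None,fx=4,fy=4,interpolation=cv2.INTER_CUBIC))
g=optics.grab_frame("top"); im=g["pixels"][180:280,350:470]; cv2.imwrite("pics/top_b.png",cv2.resize(im,None,fx=5,fy=5,interpolation=cv2.INTER_CUBIC)); print(proj(g,tip),proj(g,[*H,.07]))
E
```

```text
13.7583 [ 0.43653589 -0.3150342   0.27535147]
tip [ 0.43645479 -0.31535323  0.1799321 ] [213.5992837  280.79823775] mouth [216.04052247 325.40699686]
[424.84112806 224.45491114] [403.55447551 230.85070435]
```

View pics/side_b.png

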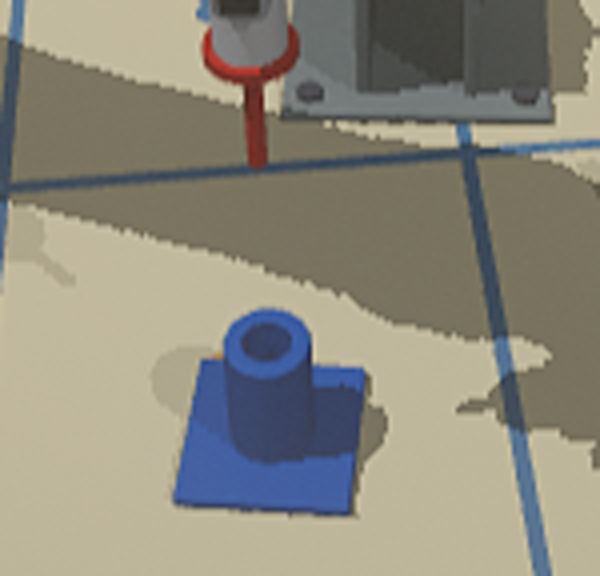

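View pics/top_b.png

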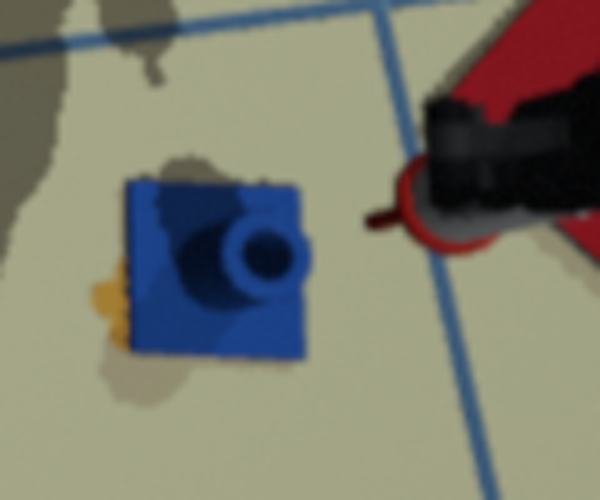

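```bash
python3 - <<'E'
from h import *
H=np.array([0.4359,-0.3164]); r=quat(down(-0.125))
arm.move_linear([*H,0.19],rot=r,vel=0.12)
s=arm.state(); print(s["time_s"],s["tool_pos"],s["wrist_force"])
hit=arm.move_linear([*H,0.107],rot=r,vel=0.08,force_limit=8)
s=arm.state(); print(hit,s["time_s"],s["tool_pos"],s["wrist_force"],s["finger_gap"])
f=optics.grab_frame("side"); im=f["pixels"][240:384,150:300]; cv2.imwrite("pics/side_c.png",cv2.resize(im,None,fx=4,fy=4,interpolation=cv2.INTER_CUBIC))
E
```

```text
14.7167 [ 0.43633394 -0.31643588  0.1904845 ] [ 0.60026183 -0.49994634 -1.26889471]
False 15.9 [ 0.4361727  -0.31649421  0.10739892] [0.17481525 0.18321376 0.02068882] 0.33223020996445635
```

View pics/side_c.png

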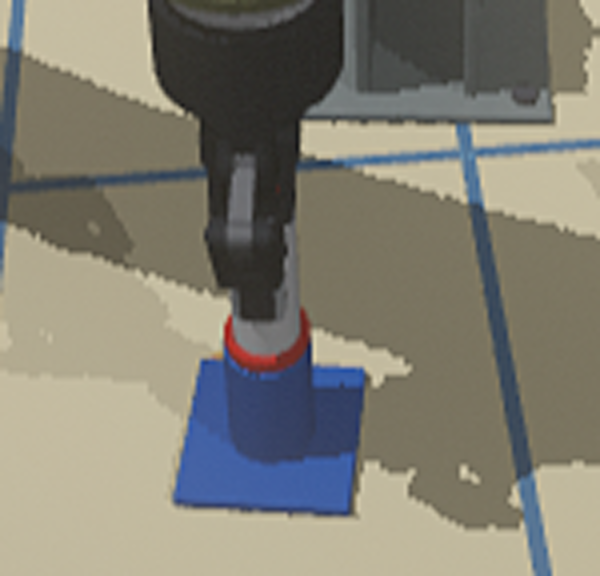

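```bash
python3 - <<'E'
from h import *
H=np.array([0.4359,-0.3164]); r=quat(down(-0.125))
hit=arm.move_linear([*H,0.1035],rot=r,vel=0.02,force_limit=5)
s=arm.state(); print(hit,s["time_s"],s["tool_pos"],s["wrist_force"])
eoat.gripper_to(1.0)
s=arm.state(); print(s["time_s"],s["tool_pos"],s["wrist_force"],s["finger_gap"])
arm.move_linear([*H,0.26],rot=r,vel=0.15)
yaw=-.125
arm.movep([0.533,-0.0466,0.24],r)
T=toolT(); f=optics.grab_frame("wrist"); import pickle; pickle.dump((T,f),open("w2.pkl","wb"))
cv2.imwrite("pics/w2.png",f["pixels"])
f=optics.grab_frame("side"); im=f["pixels"][150:384,150:320]; cv2.imwrite("pics/side_d.png",cv2.resize(im,None,fx=2.5,fy=2.5,interpolation=cv2.INTER_CUBIC))
print(arm.state()["time_s"],arm.state()["wrist_force"])
E
```

```text
True 16.1583 [ 0.43631656 -0.31668103  0.10539666] [-0.11709928  0.06089904  5.1362034 ]
16.75 [ 0.43575109 -0.31640539  0.10458769] [ 0.64684025 -0.73006099  0.66240208] 1.0036385344227883
19.1417 [ 0.09045248 -0.6942433   0.67489107]
```

View pics/side_d.png

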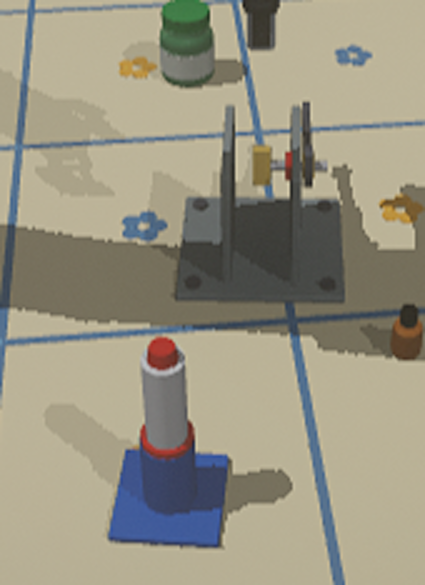

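View pics/w2.png

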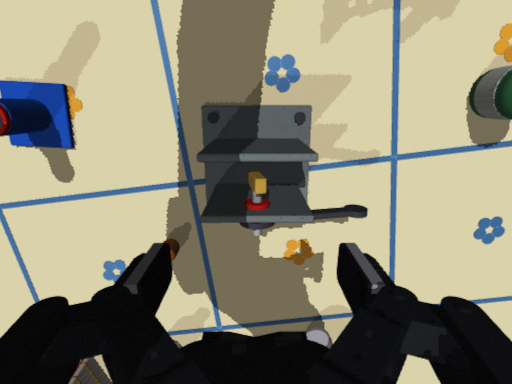

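```bash
python3 - <<'E'
from h import *; import pickle
T,f=pickle.load(open("w2.pkl","rb")); X=T@f["tool_from_camera"]; W=cloud(f,X); Z=W[...,2]
print(T[:3,3])
roi=np.zeros(Z.shape,bool); roi[90:245,190:325]=1
m=roi&(Z>0.118)&(Z<0.136)
n,lab,st,ce=cv2.connectedComponentsWithStats(m.astype(np.uint8))
for i in range(1,n):
    if st[i,4]>200:
        q=W[lab==i]; q=(q[:,:2]*1000).astype(np.float32); print(cv2.minAreaRect(q)); vx=cv2.fitLine(q,cv2.DIST_L2,0,.01,.01).ravel(); print("yaw",-np.arctan(vx[0]/vx[1]))
hsv=cv2.cvtColor(f["pixels"],cv2.COLOR_BGR2HSV)
y=roi&(hsv[...,0]>12)&(hsv[...,0]<28)&(hsv[...,1]>130)&(Z>0.09)&(Z<.12); b=R.from_euler('z',.125).apply(W[y]-[.533,-.0466,0]); print(b.min(0),b.max(0),np.median(b,0)); t=b[b[:,2]>.112]; print("top",t.min(0),t.max(0))
E
```

```text
[ 0.53275994 -0.04801339  0.23964897]
((502.9958190917969, -42.98221969604492), (110.16767883300781, 7.559881210327148), 82.89270782470703)
yaw -0.12329765
((562.2872924804688, -50.12137222290039), (109.33370208740234, 8.158334732055664), 82.89875030517578)
yaw -0.12519296
[-0.00802943 -0.00758837  0.09088191] [0.00742512 0.0084452  0.11774449] [-0.00235857  0.00061345  0.11460998]
top [-0.00799196 -0.00330165  0.11223904] [0.00742512 0.0084452  0.11774449]
```

```bash
python3 - <<'E'
from h import *
r=quat(down(-0.1245)); B=[0.5329,-0.0466]
arm.move_linear([*B,0.17],rot=r,vel=0.12)
s=arm.state(); e=np.array(B)-s["tool_pos"][:2]; print(e)
hit=arm.move_linear([*B,0.082],rot=r,vel=0.08,force_limit=8)
s=arm.state(); print(hit,s["time_s"],s["tool_pos"],s["wrist_force"])
if not hit:
    eoat.gripper_to(0.0); s=arm.state(); print(s["time_s"],s["tool_pos"],s["wrist_force"],s["moment"],s["finger_gap"],rot(s["orientation"]).as_matrix().round(4).tolist())
arm.wait(.3)
T=toolT(); import pickle; d={"T":T}
for n in ["side","top","wrist"]:
    d[n]=optics.grab_frame(n); cv2.imwrite(f"pics/{n}_e.png",d[n]["pixels"])
pickle.dump(d,open("e.pkl","wb"))
cv2.imwrite("pics/side_ez.png",cv2.resize(d["side"]["pixels"][160:280,190:320],None,fx=5,fy=5,interpolation=cv2.INTER_CUBIC))
E
```

```text
[-3.20788932e-04  6.16709346e-06]
False 21.125 [ 0.53317045 -0.04660408  0.08241204] [-0.32744662  0.22014459  0.33067196]
21.7917 [ 0.53332848 -0.045401    0.0823101 ] [-0.45788248  4.97406113  3.22866645] [1.00392076 0.09112095 0.01909613] 0.13436439021062413 [[0.1231, 0.9924, 0.0011], [0.9924, -0.1231, 0.0013], [0.0015, 0.0009, -1.0]]
```

View pics/side_ez.png

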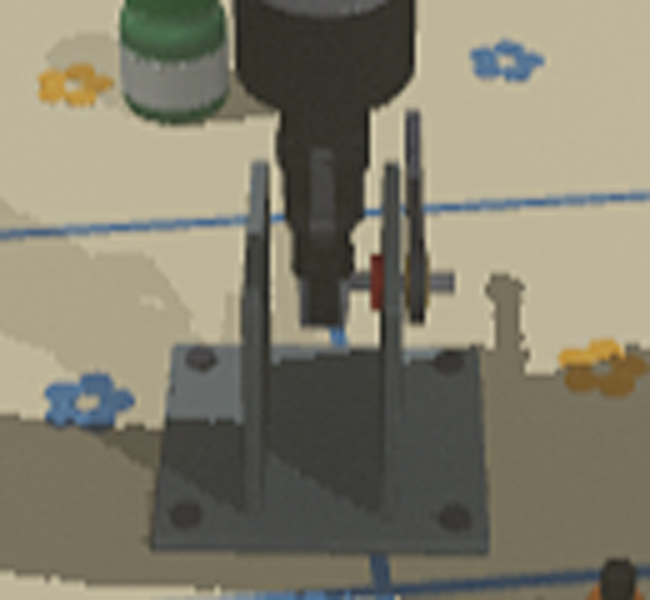

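View pics/top_e.png

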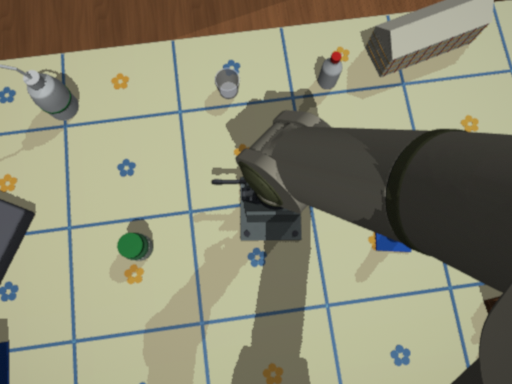

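View pics/wrist_e.png

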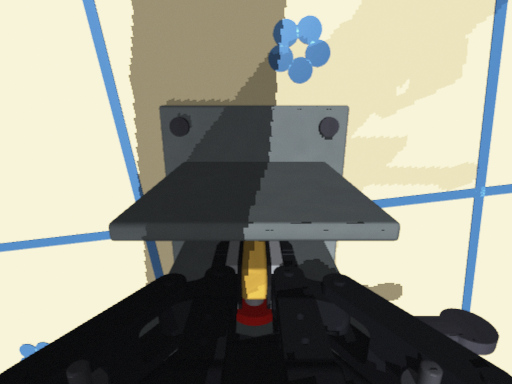

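```bash
cat > sp.py <<'E'
from h import *
def spanner(d):
    B=np.array([.5328,-.0466,0]); 
    for n in ["side","top","wrist"]:
        f=d[n]; W=cloud(f,d["T"]@f["tool_from_camera"] if n=="wrist" else None)
        b=R.from_euler('z',.1245).apply((W-B).reshape(-1,3)).reshape(W.shape)*1000
        m=(abs(b[...,0]-41)<7)&(b[...,1]>20)&(b[...,1]<125)&(b[...,2]>40)&(b[...,2]<140)
        q=b[m]; print(n,m.sum())
        for lo in range(20,125,15):
            k=q[(q[:,1]>=lo)&(q[:,1]<lo+15)]
            if len(k)>2: print(lo,len(k),"z",np.percentile(k[:,2],[5,50,95]).round(1),"x",np.median(k[:,0]).round(1),"ymax",k[:,1].max().round(1))
E
python3 - <<'E'
import pickle
from sp import *
d=pickle.load(open("e.pkl","rb")); spanner(d)
f=d["side"]
for a in [0,.1,.2,.3]:
    for y,z in [(115,0),(60,0)]:
        p=np.array([41,y*np.cos(a),100-y*np.sin(a)])/1000
        print(a,y,[proj(d[n],R.from_euler('z',-.1245).apply(p)+[.5328,-.0466,0]).round(1).tolist() for n in("side","top")])
E
```

```text
side 87
20 9 z [101.  109.  112.6] x 42.4 ymax 34.5
35 17 z [ 97.7 107.8 109.5] x 40.7 ymax 49.6
50 16 z [105.8 107.6 110.6] x 40.7 ymax 64.5
65 11 z [105.9 107.7 111.2] x 41.0 ymax 79.8
80 11 z [106.6 108.6 109.4] x 41.1 ymax 93.5
95 14 z [106.4 109.1 112.4] x 41.3 ymax 109.5
110 9 z [109.8 113.1 114.2] x 41.4 ymax 122.1
top 166
50 19 z [ 92.5 105.5 108.7] x 39.1 ymax 64.2
65 35 z [ 94.3 105.4 108.9] x 39.6 ymax 79.0
80 35 z [ 93.4 105.6 108.5] x 39.2 ymax 94.0
95 38 z [ 96.3 107.1 109.7] x 39.4 ymax 109.7
110 39 z [ 88.3 108.9 113.3] x 38.6 ymax 124.5
wrist 1996
80 64 z [90.9 93.7 98.4] x 37.7 ymax 95.0
95 778 z [ 90.5 100.6 109.4] x 38.0 ymax 110.0
110 1154 z [ 87.8 102.1 110.9] x 37.9 ymax 125.0
0 115 [[271.7, 187.8], [217.8, 182.1]]
0 60 [[272.0, 201.1], [243.9, 181.9]]
0.1 115 [[271.6, 191.8], [218.5, 183.3]]
0.1 60 [[271.9, 203.3], [244.1, 182.5]]
0.2 115 [[271.5, 196.1], [219.7, 184.5]]
0.2 60 [[271.9, 205.6], [244.6, 183.1]]
0.3 115 [[271.4, 200.5], [221.4, 185.6]]
0.3 60 [[271.8, 207.9], [245.3, 183.7]]
```

```bash
python3 - <<'E'
from sp import *
arm.wait(.5); s=arm.state(); print(s["time_s"],s["tool_pos"],s["wrist_force"],s["finger_gap"])
f=optics.grab_frame("side"); cv2.imwrite("pics/side_f.png",f["pixels"]); ticket.job_done()
E
```

```text
22.7417 [ 0.53332741 -0.04543374  0.08232611] [-1.0026082   6.38068188  4.31270533] 0.1323470994779112
the job is handed in; nothing more can be done
```

View pics/side_f.png

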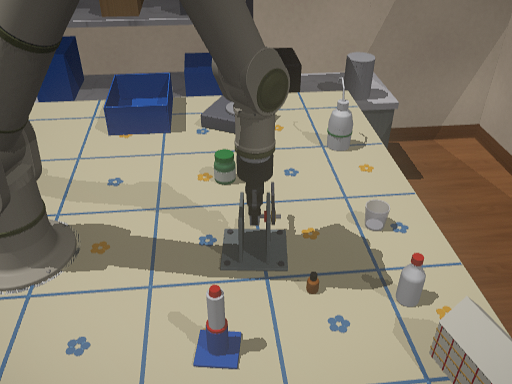

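The job is done and handed in at 22.7 s, with the arm still gripping the bolt head so it cannot turn.

- **Spray:** I took the wand from its holder and pointed the nozzle at the top of the washer from about 38 mm. I held it still for more than 2.6 s. From the measured arm pose the aim was off by about 0.3 mm. The side camera agreed with that aim: the lance looked about 1° off the assumed line.
- **Wand return:** The wand went back into the holder until the collar met the rim at about 5 N, and I let go. The side picture shows it standing upright.
- **Bolt:** I lowered the fingers into the gap and closed them on the brass head. The opening of about 11 mm fits the 12 mm head. The spanner's top edge is 107.6 to 108.6 mm above the table along its bar, and 108 mm is level. That puts it level to within about 0.02 rad.
- **Last checks:** The grip was steady just before hand-in. In the last side picture (pixel positions) the wand at (216, 325), jar at (225, 167) and vial at (313, 283) all stand where they were.
- **Disagreements:** The cameras differed by 2 to 3 mm on the bracket's position, so I mostly used the wrist camera. Closing the fingers pulled the tool about 1.2 mm sideways, leaving a side force of about 6 N, which I left alone.

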